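# Zero and clamp the rotary sample stage

### The job

Bring the rotary stage on the optical table back to zero: with a fingertip, push its handle round until the white index line on the black dial lines up with the long zero line of the fixed scale ring, and then push the clamp lever at the stage's corner round clockwise (seen from above) as far as it goes, so that the dial is locked at zero. Only push with the outside of the fingers: do not pinch the handle or the lever, leave the sample standing in the middle of the dial, and neither lift nor shift anything else on the table.

Things in the scene. Friction and masses are not known exactly. Their poses are not given: they have to be found in the camera images.
- stage_centre (a point): Centre of the round black dial's top (radius 66 mm, 42 mm above the table), on its upright axis. Round it, fixed: aluminium scale ring, radius 68 to 82 mm, top 38 mm above the table, short black marks every 5 degrees, on a bolted base plate 170 x 170 x 18 mm. Axes of the stage: x from the centre to the zero line, y to its left, z up; its yaw lies within 0.3 rad of the world's.
- zero_line (a point): Target: inner end of the zero line, on the scale ring at the dial's rim, 67 mm from the axis, 38 mm above the table. The zero line is the longest and thickest black line of the scale (35 x 3 mm), running radially out over a small tab on the ring's side away from the robot. Axes as the stage.
- index_line (a point): Outer end of the white index line on the dial's top (35 x 3 mm, radial; the only line there), 67 mm from the axis, 42 mm above the table; turns with the dial, x pointing radially outward along the line. The dial also has small round dark threaded holes.
- dial (a joint): Turn of the dial in rad, anticlockwise from above, 0 when the index line meets the zero line; stops at -0.4 and 1.8. Starts between 0.5 and 1.4, so it must go clockwise. It stays where it is left: dry friction 0.12 N m (about 1.1 N at the handle) while the clamp is open.
- handle (a point): Middle of the handle's grip, opposite the index line, 110 mm from the dial's axis, 56 mm above the table: a level, radial plain steel cylinder, 18 mm in diameter, 50 mm long (85 to 135 mm from the axis), on an 8 mm rod from a block on the dial. Turns with the dial: -x points outward along the grip, y across it. Below it: the ring out to 82 mm, the base plate (18 mm high), the table.
- clamp (a joint): Swing of the clamp lever in rad, clockwise from above: 0 open, 1.25 home against its stop. Starts between 0 and 0.15. Over about the last quarter its cam presses a brake shoe on the dial's rim, which holds the dial. A push of 2 to 5 N at the grip moves it; it stays where it is left.
- clamp_pivot (a point): Upright pivot axis of the clamp lever, at the lever's height (56 mm above the table), on the base plate's corner on the stage's -x, +y side (nearer the robot, on its left), 106 mm from the dial's axis; hub 26 mm in diameter, top 64 mm above the table. x points out along the lever.
- clamp_grip (a point): Middle of the clamp lever's grip, 65 mm from the pivot, 56 mm above the table. The lever is a level steel rod, its grip 13 mm in diameter, from 40 to 85 mm from the pivot; x points out along it. Open, it points 110 degrees anticlockwise of the stage's x axis, outward past the base plate; home, 38 degrees.
- sample: Sample holder standing loose in the middle of the dial: round aluminium foot 32 mm in diameter, thin stem and a 25 mm table with a small crystal, 32 mm high, about 70 g; origin at the centre of its foot's underside, z up. To be left standing there; it turns with the dial.
- objective: Bystander: steel microscope objective standing on its thread, 33 mm in diameter, 47 mm high, beyond the stage; origin under its centre.
- post_holder: Bystander: black post holder on a 32 mm foot, 56 mm high, left of the stage; origin under its centre.
- mirror_mount: Bystander: square aluminium mirror mount (46 mm) on a post and round foot, 86 mm high, beyond the stage on the right; origin under its foot.
- funnel: Bystander: plastic funnel standing on its mouth, 92 mm in diameter, 110 mm high, on the left; origin under its centre.
- plug_cup: Bystander: steel cup 68 mm in diameter with a foam plug standing in it, 75 mm high, on the right; origin under its centre.
- driver: Bystander: screwdriver lying on the table on the left, 190 mm long, handle 26 mm thick; origin under its middle.
- slide_box: Bystander: white plastic slide box 87 x 80 x 33 mm on the right; origin under its centre.
Mind the look-alikes: they are no part of the job. What is shaped like the sample but red is not meant.

How it is judged:
By the outcome, as a careful person would: the job done as asked, in the order asked, and still so for the second after the job is handed in, with the robot touching nothing.
It also fails if it takes over 58 s, if anything falls off the work surface, if the arm or the gripper's body presses on something with over 40 N, if the wrist force passes 120 N, or if a joint passes its speed limit or range.

### The arm

A 7-joint arm with a two-finger parallel gripper is mounted at the origin on the work surface. World frame = base frame: x ahead of the robot, y to its left, z up, the work surface at z = 0. Lengths are in m, angles in rad, forces in N, time in s.
With the tool pointing down it reaches from about 0.4 to 0.875 m from the base axis. Payload 4.4 kg.
Tool frame: the origin (TCP) lies between the finger pads; the fingertips stand 11 mm ahead of it and the grasp point (between the pads) lies 8 mm behind it; z points along the fingers, y is the line along which they close (so a half turn about z gives the same grasp; the last joint's range is limited). The gripper opens to 85 mm and grips with 20 to 120 N. Pads are 22 mm wide; open, the fingers measure 114 mm over their backs; the gripper's body (76 mm by 85 mm) begins 54 mm behind the grasp point. The pads swing forward as they close: fully open they stand 13 mm farther back than shut.
Start: joints at [1.059, 0.628, 0.038, 1.517, -0.027, 0.996, -0.02], TCP at [0.28, -0.586, 0.242] pointing down, gripper open.
Joint ranges: [-3.06, 3.06], [-0.37, 2.12], [-1.25, 1.32], [0.18, 2.47], [-1.1, 4.24], [0.23, 1.98], [-2.94, 2.94]. Speed limits (rad/s): [2.57, 2.57, 3.14, 3.14, 3.14, 3.14, 3.14].

### API

Orientations are given as a unit quaternion [x, y, z, w].
In Python, from rig import ctrl gives the robot as it stands. The module is installed in compiled form; this text tells all that it offers.
- The arm moves only by the tool step_arm, never from a script. Its argument "steps" is text: rows parted by semicolons, each of 4 numbers parted by spaces: the shift along the tool's x, y, z in cm, then the turn about the tool's z in degrees. A call has 1 to 12 rows; each row shifts and turns the commanded pose from where the row before left it, along the tool's axes as they then stand; what a row does not reach is not made up. A row lasts 1/10 s, in which the tool goes at most 50 mm and 8.59 degrees, less where a joint would pass 70% of its speed; a pose out of reach is approached as far as the arm can. A call with a gripper value outside its range is refused whole. "claw" is the finger opening in cm, from 0 to 8.54, set as the call begins (left out, the last holds). The fingers move at their own pace and stop on an object; "force" is the grip in N (left out, the last holds). Time passes only in rows, so rows that do not move let the fingers close. It gives the time, the measured TCP pose, the force, the opening and the grip force at its end, in the units of the state.
- ctrl.state(): the state, without advancing time (a new reading comes with each control period).
- ctrl.get_image(name): name is "side" or "top"; returns a dict with "img" (384x512x3 uint8, red, green, blue), "z_map" (384x512 float32, m along the optical axis (not along the pixel's ray), 0 where there is no reading), "mtx" (3x3 intrinsics, pixels), "k1" (the pictures are not rectified: a ray, as slopes to the right and down, at radius r is drawn at 1 + k1 r^2 times it, then the intrinsics apply), "R" (3x3) and "t" (3): a world point X has camera coordinates R X + t. Camera axes: x right, y down, z forward; pixel columns grow to the right and rows downward; lengths in m; the calibration is good to about 2 mm. A picture is of the moment at which its call begins.
- ctrl.hand_in(): hands the job in; it is judged then, once.
The state is a dict: "t": time; "q": joint angles; "joint_vel": joint speeds; "joint_torque": joint torques, N m; "position": TCP position; "tcp_rot": TCP orientation; "wrist_force": force on the tool from outside, world axes, zero at the start; "moment": the same for the moment, N m; "width": finger opening in m; "grip_force": force on a finger pad.
Only numpy, scipy, OpenCV 4.12 (cv2) and the standard library are available. Lean on these libraries where they do the work, as an engineer would, in place of code of your own. Each camera call takes 0.05 s, during which the arm holds its last target. There are 200 camera calls.

## Working session

There is one attempt and no reset: what is moved stays moved. The work goes in short steps, Python scripts to look and compute and a tool call to move; the robot and the scene stay as the last step left them, time stands still between calls to the robot, and variables do not carry over. Pictures are saved under pics/ and viewed, at most 10 in all, crops included, and the job is handed in when it is done.

Besides the shell and the picture viewer there is one more tool, called after "Call:" by a JSON object that holds its "name" and its "arguments", one argument or row to a line. step_arm: Moves the arm, as the interface text tells. Its arguments: {"type":"object","properties":{"steps":{"type":"string"},"claw":{"type":"number"},"force":{"type":"number"}},"required":["steps"]}

```bash
mkdir -p pics
cat > h.py <<'E'
import numpy as np, cv2
from rig import ctrl
def grab(n):
    d=ctrl.get_image(n); np.savez(f'{n}.npz',**d); return d
def load(n): return np.load(f'{n}.npz')
def ray(d,u,v):
    K=d['mtx']; k=float(d['k1'])
    x=(u-K[0,2])/K[0,0]; y=(v-K[1,2])/K[1,1]
    a,b=x,y
    for _ in range(20):
        s=1+k*(a*a+b*b); a,b=x/s,y/s
    return np.array([a,b,1.])
def onz(d,u,v,z):
    r=d['R'].T@ray(d,u,v); c=-d['R'].T@d['t']
    return c+r*(z-c[2])/r[2]
def proj(d,X):
    p=d['R']@np.array(X)+d['t']; a,b=p[:2]/p[2]; s=1+float(d['k1'])*(a*a+b*b)
    K=d['mtx']; return np.array([K[0,0]*a*s+K[0,2],K[1,1]*b*s+K[1,2]])
def save(d,name,crop=None,f=1):
    im=d['img'][:,:,::-1]
    if crop: u0,v0,u1,v1=crop; im=im[v0:v1,u0:u1]
    cv2.imwrite(f'pics/{name}.png',cv2.resize(im,None,fx=f,fy=f,interpolation=cv2.INTER_CUBIC))
E
python3 - <<'E'
from h import *
print(ctrl.state())
for n in('top','side'):
    d=grab(n); save(d,n+'0',f=1.5); print(n,-d['R'].T@d['t'],d['R'],d['mtx'],d['k1'])
E
```

```text
{'t': 0.0, 'q': array([ 1.0592225 ,  0.62936271,  0.03842704,  1.5183926 , -0.02700996,
        0.99629341, -0.01996754]), 'joint_vel': array([-2.28674832e-04, -1.77644789e-03,  6.33355032e-04,  1.58888401e-03,
       -4.57261984e-05,  1.96972275e-04, -1.46028702e-04]), 'joint_torque': array([ 9.88465290e-04, -5.63407552e+01,  1.22654669e+00, -1.93444902e+01,
        1.10171831e-02,  1.06094830e-02, -3.83550037e-05]), 'position': array([ 0.28002112, -0.58590536,  0.24137019]), 'tcp_rot': array([ 9.75258655e-01,  2.21064735e-01, -2.19066447e-04, -9.44222559e-04]), 'wrist_force': array([ 0.02975041, -1.06341479,  0.36627133]), 'moment': array([-0.02637919, -0.00702661, -0.00751557]), 'grip_force': 0.0, 'width': 0.08497970082570352}
top [ 0.46917597 -0.01724425  1.3670489 ] [[ 0.02887616 -0.99958155  0.00170335]
 [-0.99511518 -0.02890798 -0.09439338]
 [ 0.09440313  0.00103069 -0.99553352]] [[409.06936618   0.         255.85365548]
 [  0.         409.06936618 186.95548009]
 [  0.           0.           1.        ]] -0.048492127721363305
side [0.08936472 0.83583046 0.92439247] [[-0.86969853 -0.49307953 -0.02229455]
 [-0.29959679  0.56324994 -0.77005926]
 [ 0.39225786 -0.66304004 -0.63758269]] [[484.85098163   0.         252.00767048]
 [  0.         484.85098163 186.5284834 ]
 [  0.           0.           1.        ]] -0.11222894682211577
```

View pics/top0.png

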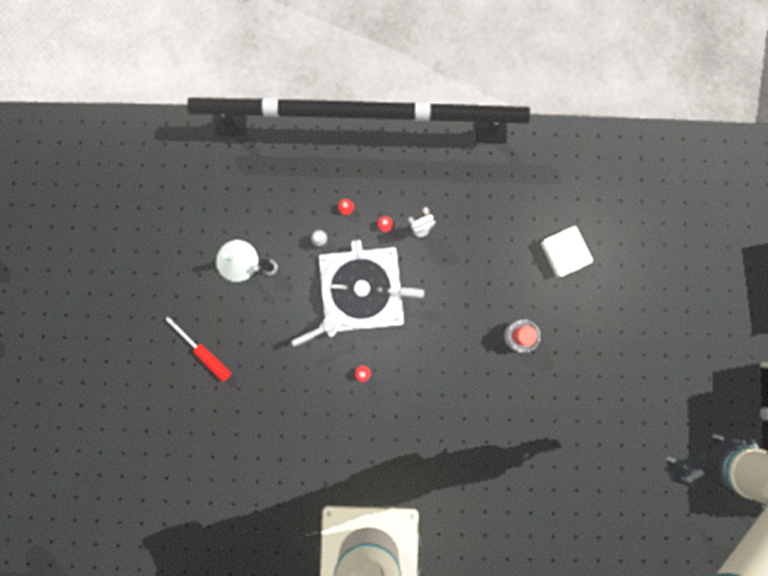

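View pics/side0.png

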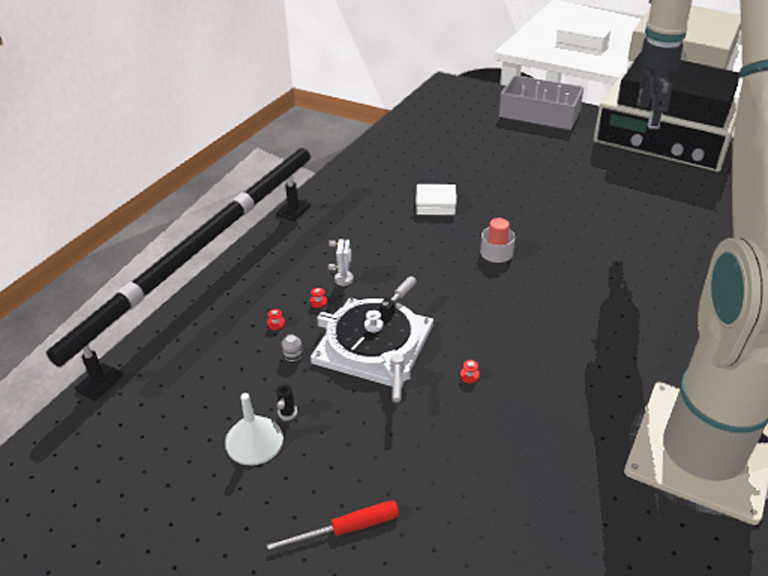

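The top picture shows the stage centred at about (241,192) in native pixels, with the zero tab at (238,163). The index line points left to (222,191), the handle points right at (275,195), and the clamp lever points lower left at (204,225). I'll zoom in.

Run:
```python
from h import *
d=load('top'); save(d,'topc',(190,150,290,240),8)
d=load('side'); save(d,'sidec',(200,180,300,280),6)
```

```text
(no output)
```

View pics/topc.png

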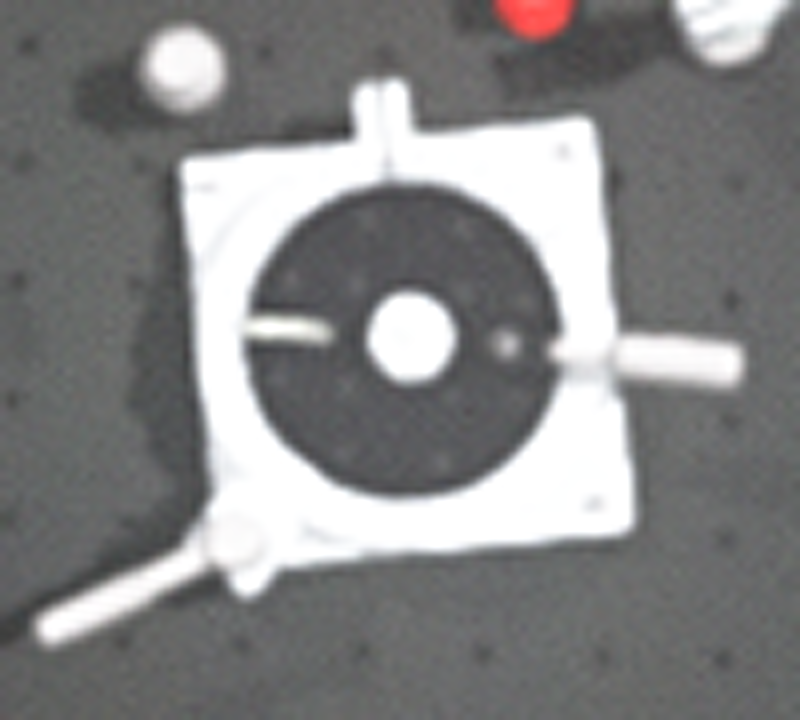

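View pics/sidec.png

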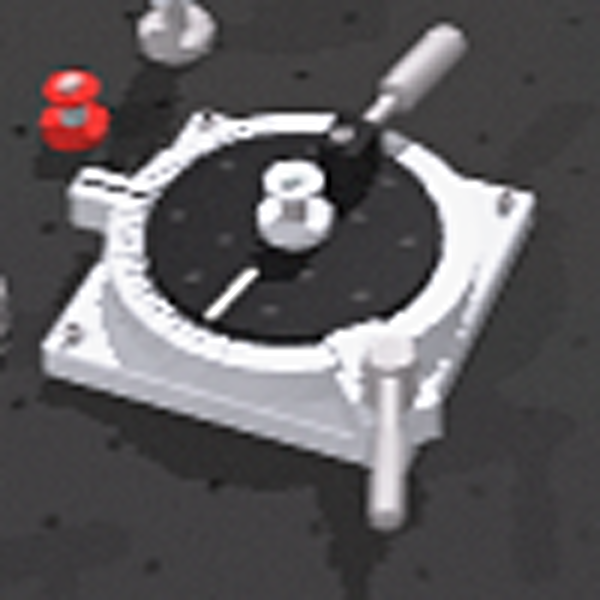

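The crop shows the dial centred at (404,340), the zero line from (384,85) to (390,178), and the index line from (245,326) to (330,332). The handle grip runs from (615,355) to (742,364). The lever hub is at (236,538) and the lever tip at (45,630). The side crop confirms the index line and the lever.

```bash
cat >> h.py <<'E'
def cp(d,U,V,z,u0=190,v0=150,f=8): return onz(d,u0+(U+.5)/f-.5,v0+(V+.5)/f-.5,z)
E
python3 - <<'E'
from h import *
d=load('top'); A=lambda v:np.degrees(np.arctan2(v[1],v[0]))
g=d['img'].astype(int).sum(2)
# dial rim points along rays -> circle fit
c0=np.array([240.5,192.5]);pts=[]
for a in np.radians(np.arange(0,360,5)):
    rs=np.arange(14,25,.1); s=cv2.remap(d['img'].astype(np.float32).mean(2),(c0[0]+rs*np.cos(a)).astype(np.float32)[None],(c0[1]+rs*np.sin(a)).astype(np.float32)[None],cv2.INTER_CUBIC)[0]
    i=np.argmax(np.diff(s)); p=onz(d,*(c0+rs[i]*np.array([np.cos(a),np.sin(a)])),.042); pts.append(p[:2])
pts=np.array(pts)
for _ in range(3):
    M=np.c_[2*pts,np.ones(len(pts))]; s=np.linalg.lstsq(M,(pts**2).sum(1),rcond=None)[0]; c=s[:2]; r=np.sqrt(s[2]+c@c)
    e=abs(np.hypot(*(pts-c).T)-r); pts=pts[e<.003]
print('centre',c,r,len(pts), 'by eye',cp(d,404,340,.042))
z1,z2=cp(d,384,85,.038)[:2],cp(d,390,178,.038)[:2]
print('zero',z1,z2,'dir',A(z1-z2),'from c',A(z1-c),A(z2-c))
i1,i2=cp(d,245,326,.042)[:2],cp(d,330,332,.042)[:2]; print('idx',A(i1-c),A(i1-i2),i1)
h1,h2=cp(d,615,355,.06)[:2],cp(d,742,364,.06)[:2]; print('handle',h1,h2,A(h1-c),A(h2-c),np.hypot(*(h2-c)))
p,t=cp(d,236,538,.064)[:2],cp(d,45,630,.058)[:2]; print('clamp',p,t,A(t-p),np.hypot(*(p-c)),A(p-c),np.hypot(*(t-p)))
E
```

```text
centre [0.5769939  0.03487437] 0.06455923572540063 69 by eye [0.57667089 0.03494443 0.042     ]
zero [0.68174197 0.04673706] [0.64333642 0.04299874] dir 5.559539379954031 from c 6.46120100976684 6.98173479703101
idx 86.90900121180857 87.61812262646825 [0.58049696 0.0997452 ]
handle [ 0.57163825 -0.05044296] [ 0.56949609 -0.10139783] -93.59192804219381 -93.14928556963075 0.13647831109874264
clamp [0.49403375 0.09827133] [0.45530829 0.17361209] 117.20335063544765 0.10441054045174934 142.6134527484755 0.08471063160473326
```

```bash
cat >> h.py <<'E'
from scipy.spatial.transform import Rotation as Ro
def head(s): x=Ro.from_quat(s['tcp_rot']).as_matrix()[:,0]; return np.degrees(np.arctan2(x[1],x[0]))
def plan(wps,P=None,H=None):
    """wps: (x,y,z,heading,nrows) -> rows, shifts in tool axes (z down), cm and deg"""
    s=ctrl.state(); P=s['position'].copy() if P is None else np.array(P); H=head(s) if H is None else H
    out=[]
    for x,y,z,h,n in wps:
        dh=(H-h+180)%360-180 if n else 0
        if abs(h-H)<180: dh=H-h
        D=(np.array([x,y,z])-P)/n; P0,H0=P.copy(),H
        for i in range(n):
            tgt=P0+D*(i+1); dd=tgt-P; a=np.radians(H); ex=[np.cos(a),np.sin(a)]; ey=[np.sin(a),-np.cos(a)]
            r=[round(100*(dd[:2]@ex),2),round(100*(dd[:2]@ey),2),round(-100*dd[2],2),round(dh/n,1)]
            out.append(r); P=P+np.array([r[0]*ex[0]+r[1]*ey[0],r[0]*ex[1]+r[1]*ey[1],-r[2]])/100; H-=r[3]
    for k in range(0,len(out),12): print('; '.join(' '.join(f'{v:g}' for v in r) for r in out[k:k+12]))
    print('end',P,H)
E
python3 - <<'E'
from h import *
print(head(ctrl.state()))
plan([(.611,-.077,.22,177,22)])
E
```

```text
25.542508961211603
2.35 -1.44 0.1 -6.9; 2.52 -1.14 0.1 -6.9; 2.63 -0.84 0.09 -6.9; 2.71 -0.51 0.1 -6.9; 2.75 -0.19 0.1 -6.9; 2.76 0.15 0.1 -6.9; 2.71 0.48 0.09 -6.9; 2.65 0.8 0.1 -6.9; 2.52 1.11 0.1 -6.9; 2.37 1.41 0.1 -6.9; 2.19 1.68 0.09 -6.9; 1.97 1.94 0.1 -6.9
1.72 2.15 0.1 -6.9; 1.46 2.35 0.1 -6.9; 1.15 2.5 0.1 -6.9; 0.85 2.63 0.09 -6.9; 0.53 2.71 0.1 -6.9; 0.2 2.75 0.1 -6.9; -0.13 2.76 0.1 -6.9; -0.47 2.72 0.09 -6.9; -0.78 2.64 0.1 -6.9; -1.1 2.53 0.1 -6.9
end [ 0.61095808 -0.07702577  0.21999566] 177.34250896121168
```

Call:
{"name": "step_arm", "arguments": {
  "steps": "2.3 -1.4 0.1 -6.9; 2.5 -1.1 0.1 -6.9; 2.6 -0.8 0.1 -6.9; 2.7 -0.5 0.1 -6.9; 2.8 -0.2 0.1 -6.9; 2.8 0.2 0.1 -6.9; 2.7 0.5 0.1 -6.9; 2.6 0.8 0.1 -6.9; 2.5 1.1 0.1 -6.9; 2.4 1.4 0.1 -6.9; 2.2 1.7 0.1 -6.9; 2 1.9 0.1 -6.9",
  "claw": 0
}}

```text
t: 1.3
position: [0.4613, -0.3091, 0.23]
tcp_rot: [0.583, 0.812, -0.0, -0.0]
wrist_force: [0.2, -1.3, 0.8]
width: 0.0004
grip_force: 0.0
```

Call:
{"name": "step_arm", "arguments": {
  "steps": "1.7 2.2 0.1 -6.9; 1.5 2.3 0.1 -6.9; 1.2 2.5 0.1 -6.9; 0.8 2.6 0.1 -6.9; 0.5 2.7 0.1 -6.9; 0.2 2.8 0.1 -6.9; -0.1 2.8 0.1 -6.9; -0.5 2.7 0.1 -6.9; -0.8 2.6 0.1 -6.9; -1.1 2.5 0.1 -6.9; 0 0 0 0; 0 0 0 0"
}}

```text
t: 2.5
position: [0.6114, -0.079, 0.2197]
tcp_rot: [0.023, 1.0, -0.0, -0.001]
wrist_force: [-0.2, 0.1, -0.7]
width: 0.0003
grip_force: 0.0
```

Run:
```python
from h import *
s=ctrl.state(); print(s['t'],s['q'],s['position'],head(s),s['width'],s['wrist_force'])
plan([(.611,-.077,.12,177,4),(.611,-.077,.051,177,4)])
```

```text
2.5 [ 0.48178153  0.68298673 -0.67321773  1.62698262  0.48449202  1.0061073
  1.17715404] [ 0.61138375 -0.07901271  0.21972006] 177.34635755308224 0.00028927089533125304 [-0.20262526  0.12904565 -0.73349889]
0.01 0.05 2.49 0.1; 0.01 0.05 2.5 0.1; 0.02 0.05 2.49 0.1; 0.01 0.05 2.49 0.1; -0 -0 1.73 -0; -0 -0 1.72 -0; -0 -0 1.73 -0; -0 -0 1.72 -0
end [ 0.61098218 -0.07699056  0.05102006] 176.94635755308227
```

Call:
{"name": "step_arm", "arguments": {
  "steps": "0 0 2.5 0; 0 0.1 2.5 0; 0 0.1 2.5 0; 0 0 2.5 0; 0 0 1.8 0; 0 0 1.7 0; 0 0 1.7 0; 0 0 1.7 0; 0 0 0 0; 0 0 0 0"
}}

```text
t: 3.5
position: [0.6118, -0.0772, 0.0512]
tcp_rot: [0.023, 1.0, 0.0, -0.0]
wrist_force: [-0.1, -0.8, -0.1]
width: -0.0
grip_force: 0.0
```

Run:
```python
from h import *
s=ctrl.state(); print(s['t'],s['position'],head(s),s['wrist_force'])
d=grab('side'); save(d,'side1',(180,150,320,280),5)
c=np.array([.577,.0349])
# arcs: finger TCP pos for handle world angle th, offset o
def wp(th,o,r=.11,z=.051,n=1):
    a=np.radians(th); p=c+r*np.array([np.cos(a),np.sin(a)])-o*np.array([np.sin(a),-np.cos(a)])
    return (*p,z,(th-90)%360,n)
plan([wp(-93,.022,n=3)]+[wp(-93-4*k,.02) for k in range(1,19)])
```

```text
3.5 [ 0.61182579 -0.07721756  0.05117307] 177.34014139624887 [-0.13197233 -0.75827157 -0.0754713 ]
0.64 0 0.03 0.1; 0.64 0.01 0.02 0.1; 0.63 -0 0.03 0.1; 0.98 -0.11 0 4; 0.77 -0.12 0 4; 0.77 -0.11 0 4; 0.77 -0.11 0 4; 0.78 -0.11 0 4; 0.77 -0.11 0 4; 0.77 -0.12 0 4; 0.77 -0.11 0 4; 0.78 -0.11 0 4
0.77 -0.11 0 4; 0.77 -0.12 0 4; 0.77 -0.11 0 4; 0.77 -0.11 0 4; 0.78 -0.11 0 4; 0.77 -0.11 0 4; 0.77 -0.12 0 4; 0.77 -0.11 0 4; 0.78 -0.11 0 4
end [ 0.47591534 -0.0128487   0.0510054 ] 105.04411337854717
```

View pics/side1.png

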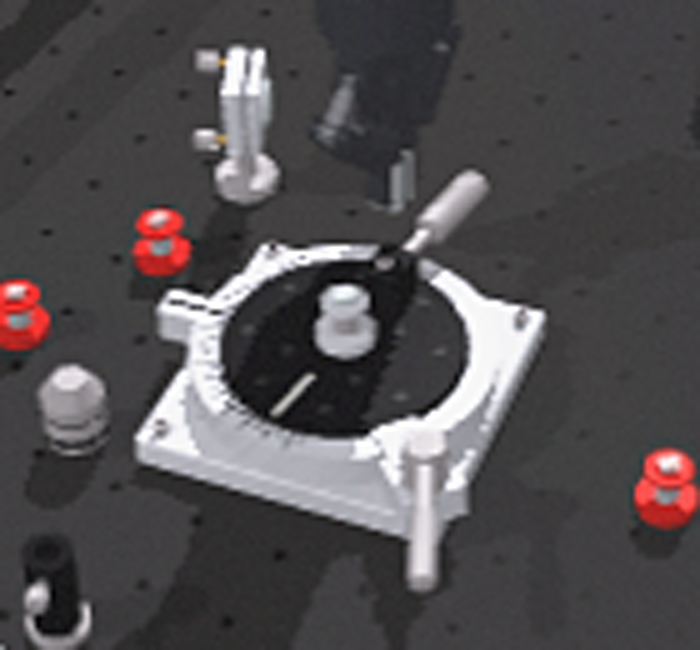

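The fingertip, at crop (400,190), stands behind the handle, and all is clear. I'll start the sweep.

Call:
{"name": "step_arm", "arguments": {
  "steps": "0.6 0 0 0; 0.6 0 0 0; 0.6 0 0 0; 0.8 -0.1 0 4; 0.8 -0.1 0 4; 0.8 -0.1 0 4; 0.8 -0.1 0 4; 0.8 -0.1 0 4; 0.8 -0.1 0 4; 0.8 -0.1 0 4; 0.8 -0.1 0 4; 0 0 0 0"
}}

```text
t: 4.75
position: [0.5298, -0.0657, 0.0518]
tcp_rot: [0.298, 0.955, -0.0, -0.0]
wrist_force: [0.9, 0.9, 0.2]
width: -0.0001
grip_force: 0.0
```

Run:
```python
from h import *
s=ctrl.state(); print(s['t'],s['position'],head(s),s['wrist_force'],s['q'])
d=grab('top'); save(d,'top2',(190,150,290,240),8)
```

```text
4.75 [ 0.52976699 -0.06568455  0.05175909] 145.36882639068403 [0.88185917 0.91079672 0.22354655] [ 0.29343889  0.77871264 -0.34163925  1.97649788  0.53990496  0.47668914
  0.5223999 ]
```

View pics/top2.png

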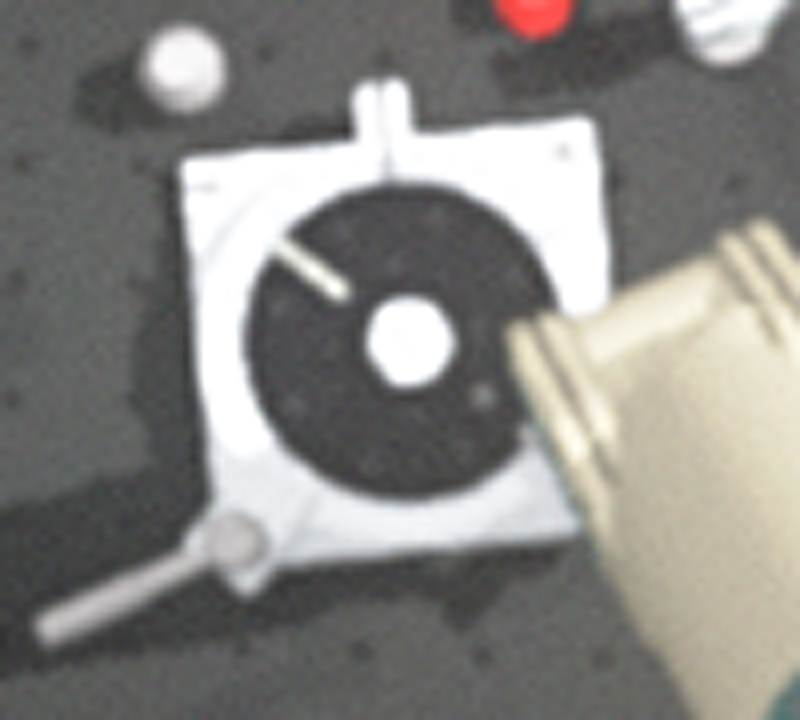

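The index line now runs from (278,243) to (345,297), so the dial follows the push. I'll write an automatic angle measurement using both cameras.

```bash
cat >> h.py <<'E'
def polar(d,c,r,th,z):
    uv=np.array([[proj(d,(c[0]+q*np.cos(t),c[1]+q*np.sin(t),z)) for t in th] for q in r]).astype(np.float32)
    return cv2.remap(d['img'].astype(np.float32).mean(2),uv[...,0],uv[...,1],cv2.INTER_CUBIC)
def line(d,c,r,lo,hi,z,sign):
    """least-squares line through per-radius peaks: angle of outer end (67 mm) from c, and line direction"""
    th=np.radians(np.arange(lo,hi,.1)); s=sign*polar(d,c,r,th,z); P=[]
    for q,row in zip(r,s):
        w=np.clip(row-(row.min()+.6*(row.max()-row.min())),0,None); k=abs(th-th[row.argmax()])<.0035/q*1.5; t=(w*k*th).sum()/(w*k).sum()
        P.append([c[0]+q*np.cos(t),c[1]+q*np.sin(t)])
    P=np.array(P); m=np.median(P,0); vx,vy,x0,y0=cv2.fitLine(P.astype(np.float32),cv2.DIST_HUBER,0,.001,.001).ravel()
    if vx*(x0-c[0])+vy*(y0-c[1])<0: vx,vy=-vx,-vy
    e=np.array([x0,y0])-c; l=np.array([vx,vy]); p=e+l*(.067-np.hypot(*e))
    return np.degrees(np.arctan2(p[1],p[0])),np.degrees(np.arctan2(vy,vx))
C=np.array([.577,.0349])
def meas(lo,hi,cams=('top','side'),new=True,cs={}):
    for n in cams:
        d=grab(n) if new else load(n); c=cs.get(n,C)
        i=line(d,c,np.arange(.036,.064,.002),lo,hi,.042,1); z=line(d,c,np.arange(.07,.1,.002),0,13,.038,-1)
        print(n,'index',np.round(i,2),'zero',np.round(z,2),'diff',np.round(np.subtract(i,z),2))
E
python3 - <<'E'
from h import *
meas(35,70,('top',),new=False); meas(35,70,('side',))
E
```

```text
top index [54.55 54.62] zero [ 10.02 -24.27] diff [44.54 78.89]
side index [54.49 54.18] zero [ 10.75 -22.36] diff [43.74 76.54]
```

```bash
sed -i 's/np.arange(.07,.1,.002),0,13/np.arange(.071,.099,.002),3.4,10/' h.py
python3 - <<'E'
from h import *
meas(35,70,new=False)
for n in('top','side'):
    d=load(n); p=polar(d,C,np.arange(.07,.1,.006),np.radians(np.arange(2,12,.8)),.038).astype(int); print(p)
s=ctrl.state();print(s['position'],head(s))
E
```

```text
top index [54.55 54.62] zero [ 6.96 10.22] diff [47.59 44.4 ]
side index [54.49 54.18] zero [7.41 8.73] diff [47.08 45.44]
[[254 251 248 244 235 225 216 212 216 223 232 240 246]
 [255 255 256 255 248 236 229 229 235 245 252 254 254]
 [255 255 255 255 251 247 245 246 249 252 253 254 255]
 [251 262 258 254 253 251 248 246 245 247 251 255 262]
 [250 264 258 254 254 253 249 245 245 249 254 258 261]]
[[186 174 176 179 177 169 162 167 182 202 212 210 198]
 [251 262 273 269 237 176 106  57  55 103 172 231 261]
 [223 234 255 262 236 185 147 144 165 208 248 261 258]
 [175 240 278 283 259 210 142  82  66 110 191 247 269]
 [ 97 176 228 257 244 192 140 123 151 206 251 265 258]]
[ 0.53115215 -0.06580571  0.05168542] 145.4533916072654
```

```bash
cat >> h.py <<'E'
def wp(th,o,r=.11,z=.051,n=1):
    a=np.radians(th); p=C+r*np.array([np.cos(a),np.sin(a)])-o*np.array([np.sin(a),-np.cos(a)])
    return (*p,z,(th-90)%360,n)
E
python3 - <<'E'
from h import *
s=ctrl.state(); v=s['position'][:2]-C; a=np.radians(-125.45)
print('r',v@[np.cos(a),np.sin(a)],'off',-v@[np.sin(a),-np.cos(a)])
plan([wp(-125.5-4*k,.02) for k in range(1,10)])
E
```

```text
r 0.10862848730496397 off 0.02105986818739218
0.89 -0.24 0.07 5; 0.77 -0.11 -0 4; 0.78 -0.11 -0 4; 0.77 -0.12 -0 4; 0.77 -0.11 -0 4; 0.77 -0.11 -0 4; 0.77 -0.12 -0 4; 0.78 -0.11 -0 4; 0.77 -0.11 -0 4
end [ 0.47906127 -0.01894148  0.05098542] 108.45339160726539
```

Call:
{"name": "step_arm", "arguments": {
  "steps": "0.8 -0.2 0 5; 0.8 -0.1 0 4; 0.8 -0.1 0 4; 0.8 -0.1 0 4; 0.8 -0.1 0 4; 0.8 -0.1 0 4; 0.8 -0.1 0 4; 0.8 -0.1 0 4; 0.7 -0.1 0 4; 0 0 0 0; 0 0 0 0"
}}

```text
t: 5.95
position: [0.4805, -0.0176, 0.0514]
tcp_rot: [0.584, 0.812, 0.0, 0.0]
wrist_force: [0.3, -0.4, 0.0]
width: 0.0002
grip_force: 0.0
```

Run:
```python
from h import *
meas(8,40)
s=ctrl.state();print(s['t'],s['position'],head(s),s['wrist_force'])
```

```text
top index [17.68 17.69] zero [6.96 9.98] diff [10.72  7.71]
side index [17.86 16.93] zero [7.44 8.63] diff [10.42  8.31]
6.05 [ 0.48042847 -0.01793094  0.05135266] 108.41143804909498 [0.11819719 0.07337268 0.0218852 ]
```

Call:
{"name": "step_arm", "arguments": {
  "steps": "0.4 -0.1 0 2; 0.4 0 0 2; 0.4 -0.1 0 2; 0.4 0 0 2; 0 0 0 0; 0 0 0 0"
}}

```text
t: 6.65
position: [0.4737, -0.0023, 0.0513]
tcp_rot: [0.64, 0.768, 0.0, -0.0]
wrist_force: [0.2, -0.0, 0.2]
width: -0.0001
grip_force: 0.0
```

Run:
```python
from h import *
meas(4,14)
s=ctrl.state();print(s['t'],s['position'],head(s),s['wrist_force'])
a=load('side'); im=a['img'][185:260,195:270,::-1]; b=load('top'); im2=b['img'][155:215,205:275,::-1]
R=lambda i,f:cv2.resize(i,None,fx=f,fy=f,interpolation=cv2.INTER_CUBIC)
x,y=R(im,7),cv2.resize(im2,(260,525)) 
cv2.imwrite('pics/fine.png',x)
```

```text
top index [ 9.93 11.2 ] zero [7.02 9.84] diff [2.92 1.36]
side index [ 9.88 10.14] zero [7.57 8.27] diff [2.31 1.87]
6.75 [ 0.47384746 -0.00263845  0.05132545] 100.36978829445673 [-0.12884289  0.38132006 -0.171591  ]
```

View pics/fine.png

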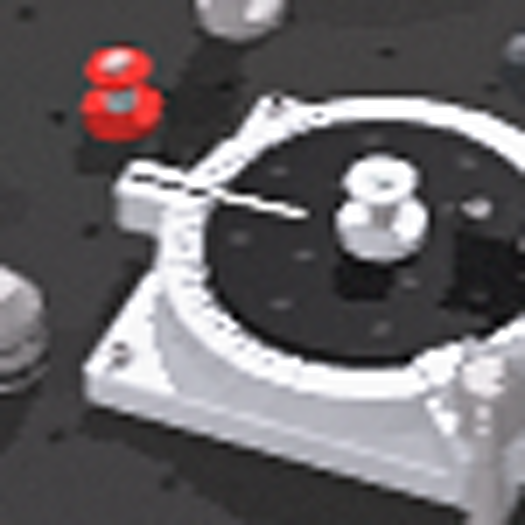

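The index line is about 2° short of the zero line. The zero line ends at (203,190) and the index starts at (222,197), slightly to its left. I'll nudge it.

Call:
{"name": "step_arm", "arguments": {
  "steps": "0.2 0 0 1; 0.2 0 0 1; 0 0 0 0; 0 0 0 0; 0 0 0 0"
}}

```text
t: 7.25
position: [0.4732, 0.0012, 0.0513]
tcp_rot: [0.654, 0.757, 0.0, 0.0]
wrist_force: [-0.1, 0.3, 0.1]
width: 0.0001
grip_force: 0.0
```

Run:
```python
from h import *
meas(2,13); meas(2,13); meas(2,13)
s=ctrl.state();print(s['t'],s['position'],head(s),s['wrist_force'])
```

```text
top index [7.6 6.7] zero [7.06 9.75] diff [ 0.54 -3.05]
side index [7.98 7.95] zero [7.46 8.6 ] diff [ 0.52 -0.65]
top index [7.54 6.18] zero [7.04 9.75] diff [ 0.51 -3.58]
side index [7.98 7.95] zero [7.45 8.6 ] diff [ 0.53 -0.65]
top index [7.6  6.84] zero [6.99 9.98] diff [ 0.61 -3.14]
side index [7.98 7.95] zero [7.47 8.55] diff [ 0.51 -0.6 ]
7.55 [0.47314571 0.00114593 0.05133155] 98.3399304048072 [0.18059611 0.68233436 0.14090136]
```

Run:
```python
from h import *
d=load('side')
th=np.arange(2,13,.05)
for rs,z,sg in((np.arange(.036,.066,.003),.042,1),(np.arange(.068,.104,.003),.038,-1)):
    s=sg*polar(d,C,rs,np.radians(th),z); out=[]
    for row in s:
        k=abs(th-7.7)<2.6; b=np.percentile(row[k],25); w=np.clip(row-b,0,None)*k
        for _ in range(3):
            m=(w*th).sum()/w.sum(); w=np.clip(row-b,0,None)*(abs(th-m)<2.2)
        out.append(m)
    print(np.round(out,2),np.mean(out))
```

```text
[7.67 7.75 8.65 9.11 7.69 7.99 8.59 8.16 7.55 7.99 8.58] 8.156899926283517
[9.31 7.23 7.65 8.14 7.71 7.38 7.73 8.21 7.82 7.48 7.84 8.23] 7.895021585289741
```

Call:
{"name": "step_arm", "arguments": {
  "steps": "0.05 0 0 0.3; 0 0 0 0; 0 0 0 0"
}}

```text
t: 7.85
position: [0.473, 0.0014, 0.0513]
tcp_rot: [0.656, 0.755, -0.0, 0.0]
wrist_force: [0.6, -1.2, 0.4]
width: -0.0
grip_force: 0.4
```

Run:
```python
from h import *
meas(2,13)
s=ctrl.state();print(s['t'],s['position'],head(s),s['q'])
# retreat back (-tool x), up, then to lever start. lever at 117.2+? about pivot
```

```text
top index [7.39 5.99] zero [7.01 9.91] diff [ 0.38 -3.92]
side index [7.92 7.78] zero [7.46 8.59] diff [ 0.46 -0.81]
7.95 [0.47302886 0.00143397 0.05134163] 98.03043733000801 [ 1.80285475e-03  7.17070391e-01 -9.45886042e-02  2.14508403e+00
  2.20714663e-01  2.88208806e-01 -1.41308408e-01]
```

Run:
```python
from h import *
P=np.array([.4932,.0990])
def lp(f,o,z=.051,n=1,r=.065):
    a=np.radians(f); p=P+r*np.array([np.cos(a),np.sin(a)])-o*np.array([np.sin(a),-np.cos(a)]); return (*p,z,f+90,n)
plan([(.479,-.035,.053,98,3),(.479,-.035,.14,98,3),lp(117,.035,.14,14),lp(117,.035,.051,4)],P=[.4731,.0017,.0513],H=98)
```

```text
-1.24 0.02 -0.06 0; -1.24 0.03 -0.05 0; -1.24 0.02 -0.06 0; 0 0 -2.9 0; 0 0 -2.9 0; 0 0 -2.9 0; 1.29 -0.15 -0 -7.8; 1.3 0.02 -0 -7.8; 1.29 0.2 -0 -7.8; 1.24 0.37 -0 -7.8; 1.19 0.54 -0 -7.8; 1.1 0.69 -0 -7.8
0.99 0.84 -0 -7.8; 0.88 0.96 -0 -7.8; 0.73 1.08 -0 -7.8; 0.59 1.16 -0 -7.8; 0.41 1.23 -0 -7.8; 0.25 1.28 -0 -7.8; 0.07 1.3 -0 -7.8; -0.1 1.29 -0 -7.8; -0 0 2.23 0.1; -0 0 2.22 0.1; -0 0 2.23 0.1; -0 0 2.22 0.1
end [0.43251673 0.14098866 0.051     ] 206.80000000000013
```

Call:
{"name": "step_arm", "arguments": {
  "steps": "0.05 0 0 0; 0 0 0 0; -1.2 0 0 0; -1.2 0 0 0; -1.2 0 0 0; 0 0 -2.9 0; 0 0 -2.9 0; 0 0 -2.9 0; 0 0 0 0"
}}

```text
t: 8.85
position: [0.4803, -0.035, 0.1414]
tcp_rot: [0.656, 0.754, 0.002, 0.003]
wrist_force: [-0.2, 0.3, -0.4]
width: 0.0002
grip_force: 0.0
```

Call:
{"name": "step_arm", "arguments": {
  "steps": "1.3 -0.1 0 -7.8; 1.3 0 0 -7.8; 1.3 0.2 0 -7.8; 1.2 0.4 0 -7.8; 1.2 0.5 0 -7.8; 1.1 0.7 0 -7.8; 1 0.8 0 -7.8; 0.9 1 0 -7.8; 0.7 1.1 0 -7.8; 0.6 1.2 0 -7.8; 0.4 1.2 0 -7.8; 0.2 1.3 0 -7.8"
}}

```text
t: 10.05
position: [0.4387, 0.1173, 0.1376]
tcp_rot: [-0.104, 0.995, -0.0, -0.001]
wrist_force: [-0.3, -0.1, 1.3]
width: 0.0002
grip_force: 0.0
```

Call:
{"name": "step_arm", "arguments": {
  "steps": "0.1 1.3 0 -7.8; -0.1 1.3 0 -7.8; 0 0 0 0; 0 0 0 0"
}}

```text
t: 10.45
position: [0.432, 0.142, 0.1378]
tcp_rot: [-0.234, 0.972, -0.0, -0.001]
wrist_force: [0.9, 0.1, 1.0]
width: -0.0002
grip_force: 0.0
```

Run:
```python
from h import *
meas(2,13)
s=ctrl.state();print(s['t'],s['position'],head(s),s['q'])
plan([(.4325,.141,.051,207,4)])
```

```text
top index [7.28 6.44] zero [7.   9.97] diff [ 0.28 -3.52]
side index [7.52 7.56] zero [7.39 8.79] diff [ 0.13 -1.23]
10.55 [0.43213764 0.14163502 0.13794473] -152.97964771610393 [ 0.09143621  0.61361706 -0.68707305  2.13343796  0.67718585  0.62328158
  0.96421443]
-0 -0.02 2.17 0; -0 -0.02 2.18 0; -0 -0.01 2.17 0; -0 -0.02 2.17 0
end [0.43245565 0.14101143 0.05104473] -152.97964771610393
```

Call:
{"name": "step_arm", "arguments": {
  "steps": "0 0 2.2 0; 0 0 2.2 0; 0 0 2.2 0; 0 0 2.1 0; 0 0 0 0; 0 0 0 0"
}}

```text
t: 11.15
position: [0.4321, 0.1426, 0.0515]
tcp_rot: [-0.235, 0.972, -0.0, -0.0]
wrist_force: [1.1, -0.6, 0.3]
width: -0.0003
grip_force: 0.0
```

```bash
cat >> h.py <<'E'
PV=np.array([.4932,.0990])
def lp(f,o,z=.051,n=1,r=.065):
    a=np.radians(f); p=PV+r*np.array([np.cos(a),np.sin(a)])-o*np.array([np.sin(a),-np.cos(a)]); return (*p,z,f+90,n)
E
python3 - <<'E'
from h import *
s=ctrl.state();print(s['t'],s['position'],head(s),s['q'],s['wrist_force'])
d=grab('side'); save(d,'side3',(180,150,320,280),5)
plan([lp(117,.02,n=3)]+[lp(117-4*k,.0175) for k in range(1,19)],H=head(s)%360)
E
```

```text
11.15 [0.43207502 0.14257728 0.05145491] -152.81924006942225 [-0.05655338  0.74972737 -0.47968886  2.18474823  0.89893312  0.41416508
  0.7691272 ] [ 1.08731913 -0.55517007  0.31293962]
-0.47 -0.06 0.03 0.1; -0.48 -0.06 0.03 0.1; -0.47 -0.05 0.03 0.1; -0.71 0.11 0 3.9; -0.46 0.1 0 4; -0.45 0.11 0 4; -0.46 0.11 0 4; -0.46 0.1 0 4; -0.46 0.11 0 4; -0.46 0.1 0 4; -0.45 0.11 0 4; -0.46 0.11 0 4
-0.46 0.1 0 4; -0.46 0.11 0 4; -0.45 0.11 0 4; -0.46 0.1 0 4; -0.46 0.11 0 4; -0.46 0.11 0 4; -0.45 0.1 0 4; -0.46 0.11 0 4; -0.46 0.1 0 4
end [0.52676274 0.15729753 0.05101615] 134.98075993057776
```

View pics/side3.png

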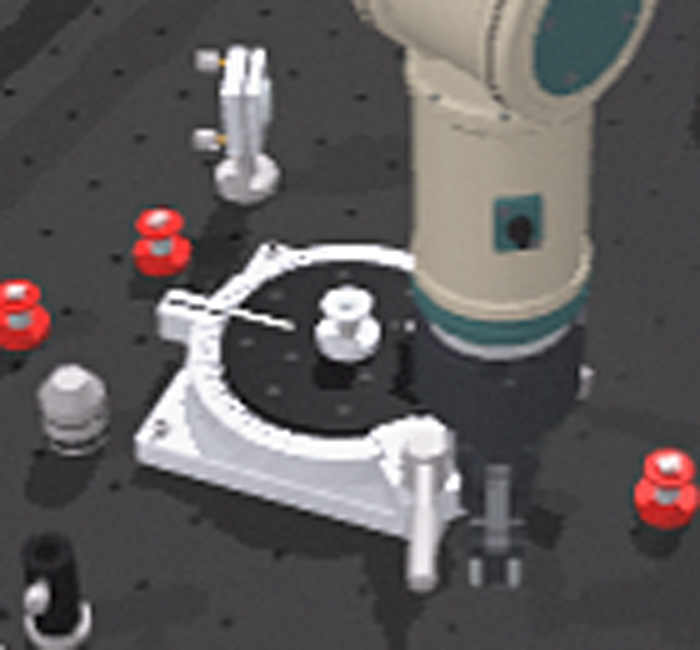

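The fingertip, at crop (495,570), stands on the robot side of the lever, at (425,540). The index line is in line with the zero line. Next I'll sweep the lever.

Call:
{"name": "step_arm", "arguments": {
  "steps": "-0.5 0 0 0; -0.5 -0.1 0 0; -0.5 -0.1 0 0; -0.6 0.1 0 4; -0.5 0.1 0 4; -0.5 0.1 0 4; -0.4 0.1 0 4; -0.5 0.1 0 4; -0.4 0.1 0 4; -0.5 0.1 0 4; -0.5 0.1 0 4; -0.4 0.1 0 4"
}}

```text
t: 12.4
position: [0.4858, 0.1653, 0.0514]
tcp_rot: [0.078, 0.997, -0.0, -0.001]
wrist_force: [-2.9, -1.2, 1.0]
width: -0.0
grip_force: 0.9
```

Run:
```python
from h import *
s=ctrl.state();H=head(s)%360;print(s['t'],s['position'],H,s['wrist_force'],s['q'][5])
f=H-90; print(f, lp(f,.0175))
k=np.arange(1,10)
plan([lp(81-4*i,.0175) for i in k],H=H)
```

```text
12.4 [0.48575293 0.16526779 0.05143181] 171.05134737081997 [-2.8898477  -1.18348132  0.99269   ] 0.46149785230127904
81.05134737081997 (np.float64(0.4860237091771121), np.float64(0.16593094090198743), 0.051, np.float64(171.05134737081997), 1)
-0.48 0.18 0.04 4.1; -0.46 0.1 0 4; -0.46 0.11 0 4; -0.45 0.11 0 4; -0.46 0.1 0 4; -0.46 0.11 0 4; -0.46 0.11 0 4; -0.45 0.1 0 4; -0.46 0.11 0 4
end [0.52678405 0.15734376 0.05103181] 134.95134737081997
```

Right on the arc, pushing with about 3 N.

Call:
{"name": "step_arm", "arguments": {
  "steps": "-0.5 0.1 0 4; -0.5 0.1 0 4; -0.5 0.1 0 4; -0.4 0.1 0 4; -0.5 0.1 0 4; -0.5 0.1 0 4; -0.4 0.1 0 4; -0.3 0.1 0 3; 0 0 0 0"
}}

```text
t: 13.3
position: [0.5219, 0.1596, 0.0513]
tcp_rot: [0.34, 0.94, -0.0, -0.0]
wrist_force: [-1.1, -0.1, 0.0]
width: 0.0
grip_force: 0.3
```

Run:
```python
from h import *
s=ctrl.state();H=head(s)%360;print(s['t'],s['position'],H,s['wrist_force'],s['moment'],s['q'][5])
v=s['position'][:2]-PV
# lever angle assuming contact offset .0175
print('lever', np.degrees(np.arctan2(v[1],v[0])-np.arcsin(.0175/np.hypot(*v))))
meas(2,13)
```

```text
13.3 [0.52192231 0.15957967 0.05134468] 140.2066230094258 [-1.09412874 -0.10978299  0.02215339] [-0.00040184  0.16015084  0.01911833] 0.47685722360798793
lever 49.50241698050828
top index [7.35 6.59] zero [7.02 9.96] diff [ 0.33 -3.37]
side index [5.85 1.92] zero [ 6.86 10.46] diff [-1.01 -8.53]
```

Call:
{"name": "step_arm", "arguments": {
  "steps": "-0.2 0 0 2; -0.2 0.1 0 2; -0.1 0 0 0.5; 0 0 0 0; 0 0 0 0"
}}

```text
t: 13.9
position: [0.5253, 0.1585, 0.0513]
tcp_rot: [0.377, 0.926, 0.0, -0.001]
wrist_force: [-4.7, 3.4, 2.0]
width: -0.0
grip_force: 2.6
```

Call:
{"name": "step_arm", "arguments": {
  "steps": "-0.1 0 0 0; 0 0 0 0"
}}

```text
t: 14.1
position: [0.5253, 0.1584, 0.0513]
tcp_rot: [0.376, 0.926, 0.0, -0.002]
wrist_force: [-5.5, 4.7, 2.0]
width: 0.0
grip_force: 3.6
```

Call:
{"name": "step_arm", "arguments": {
  "steps": "-0.1 0 0 0; 0 0 0 0"
}}

```text
t: 14.3
position: [0.5254, 0.1583, 0.0513]
tcp_rot: [0.376, 0.927, 0.0, -0.002]
wrist_force: [-6.7, 5.4, 4.0]
width: 0.0002
grip_force: 4.5
```

Call:
{"name": "step_arm", "arguments": {
  "steps": "-0.3 0 0 0; 0 0 0 0; -0.3 0 0 0; 0 0 0 0; 0 0 0 0"
}}

```text
t: 14.8
position: [0.5257, 0.1581, 0.0513]
tcp_rot: [0.374, 0.927, 0.001, -0.005]
wrist_force: [-15.5, 13.2, 9.2]
width: 0.0001
grip_force: 10.2
```

Run:
```python
from h import *
s=ctrl.state();print(s['position'],head(s)); v=s['position'][:2]-PV
print('lever', np.degrees(np.arctan2(v[1],v[0])-np.arcsin(.0175/np.hypot(*v))),s['wrist_force'])
```

```text
[0.52566491 0.1580938  0.0512637 ] 136.0238690326635
lever 46.17315212118801 [-15.54901123  13.23661106   9.20371742]
```

It's hard against the stop: 20 N with no further motion, at the home angle. I'll back off and check.

Call:
{"name": "step_arm", "arguments": {
  "steps": "1 0 0 0; 1 0 0 0; 1 0 0 0; 1 0 0 0; 0 0 -3 0; 0 0 -3 0; 0 0 -3 0; 2 0 -3 0; 3 0 -3 0; 3 0 0 0; 3 0 0 0; 0 0 0 0"
}}

```text
t: 16.0
position: [0.4216, 0.2597, 0.202]
tcp_rot: [0.374, 0.928, 0.001, -0.0]
wrist_force: [-0.8, -0.2, -0.3]
width: -0.0001
grip_force: 0.0
```

Run:
```python
from h import *
s=ctrl.state();print(s['t'],s['position'],s['wrist_force'])
meas(2,13)
a,b=load('side')['img'][160:270,195:295,::-1],load('top')['img'][145:255,190:290,::-1]
cv2.imwrite('pics/final.png',cv2.resize(np.hstack([a,b]),None,fx=4,fy=4,interpolation=cv2.INTER_CUBIC))
```

```text
16.0 [0.4215881  0.25967795 0.20203455] [-0.79510287 -0.20898033 -0.25744237]
top index [7.25 6.2 ] zero [7.02 9.9 ] diff [ 0.23 -3.7 ]
side index [7.57 7.56] zero [7.38 8.79] diff [ 0.19 -1.23]
```

View pics/final.png

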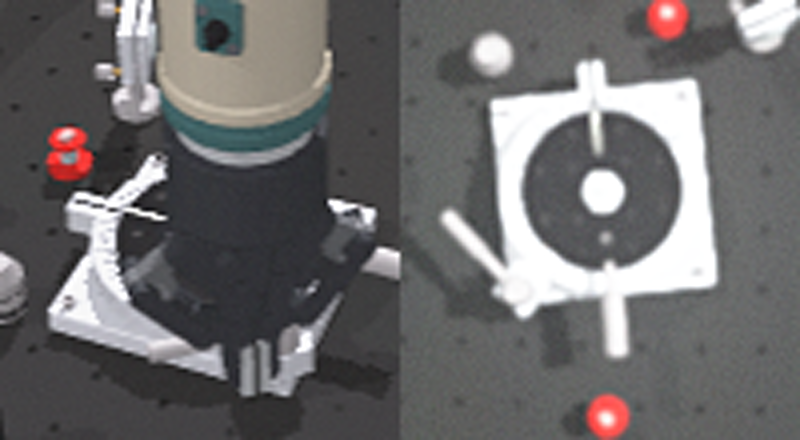

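The picture shows the index line at (597,130) in line with the zero line, and the lever home, pointing up-left from its hub at (515,290). The sample is still standing at (603,192), and the robot is touching nothing.

```bash
python3 -c "
from rig import ctrl; print(ctrl.hand_in())"
```

```text
the job is handed in; nothing more can be done
None
```

The job is handed in: the dial reads zero to within about 0.3°, the clamp lever is home against its stop, the sample is still standing, and nothing else on the table was seen to move.

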